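Key a work holder into an engraver's vise

ROBOT

A 6-joint arm with a two-finger parallel gripper is mounted at the origin on the work surface. World frame = base frame: x ahead of the robot, y to its left, z up, the work surface at z = 0. Lengths are in m, angles in rad, forces in N, time in s.
With the tool pointing down it reaches from about 0.3 to 0.775 m from the base axis. Payload 14.6 kg.
Tool frame: the origin (TCP) lies at the centre of the arm's flange, where the gripper is bolted on; the fingertips stand 199 mm ahead of it and the grasp point (between the pads) lies ctrl.tcp_to_grasp ahead of it (ctrl.tcp_to_grasp is the distance from the TCP to the grasp point, in m); z points along the fingers, y is the line along which they close (so a half turn about z gives the same grasp; the last joint's range is limited). The gripper opens to 94 mm and grips with 3 to 60 N. Pads are 16 mm wide; open, the fingers measure 119 mm over their backs; the gripper's body (75 mm by 177 mm) begins 78 mm behind the grasp point.
Start: joints at [1.21, 0.3, 1.521, -0, 1.321, -0.067], TCP at [0.159, 0.526, 0.405] pointing down, gripper open.
Joint ranges: [-3.03, 3.03], [-0.79, 2.21], [0.23, 2.52], [-1.04, 4.18], [0, 3.07], [-2.55, 2.55]. Speed limits (rad/s): [2.22, 2.22, 2.57, 3.14, 3.14, 3.14].

INTERFACE

Orientations are given as [roll, pitch, yaw] about the fixed x, y, z axes, in that order (R = Rz(yaw) Ry(pitch) Rx(roll)).
In Python, from station import ctrl gives the robot as it stands. The module is installed in compiled form; this text tells all that it offers.
- The arm moves only by the shell command python3 -m jog 'ROWS' [OPENING] [FORCE]. ROWS is JSON, a list of rows, each a list of 6 numbers: the shift along the tool's x, y, z in cm, then the turn, a rotation vector about the tool's x, y, z in rad. In form: [[tx, ty, tz, ax, ay, az], ...]. A call has 1 to 8 rows; each row is the pose to reach, as a shift and turn from the pose commanded when the call began, along the tool's axes at that moment; what a row does not reach only later rows make up. A row lasts 1/10 s, in which the tool goes at most 50 mm and 8.59 degrees, less where a joint would pass 70% of its speed; a pose out of reach is approached as far as the arm can. A call with a gripper value outside its range is refused whole. OPENING is the opening in per cent of the stroke, from 0 (shut) to 100 (fully open), set as the call begins (- or left out, the last holds). The fingers move at their own pace and stop on an object; FORCE is the grip in N (left out, the last holds). Time passes only in rows, so rows that repeat a pose let the fingers close. It gives the time, the measured TCP pose, the force, the opening and the grip force at its end, in the units of the state.
- ctrl.get_obs(): the state, without advancing time (a new reading comes with each control period).
- ctrl.camera(name): name is "scene" or "top" or "wrist"; returns a dict with "img" (400x640x3 uint8, blue, green, red), "intrinsics" (3x3 intrinsics, pixels), "R" (3x3) and "t" (3): a world point X has camera coordinates R X + t. Camera axes: x right, y down, z forward; pixel columns grow to the right and rows downward; lengths in m; the calibration is good to about 2 mm. A picture is of the moment at which its call begins. There is no depth.
- ctrl.hand_in(): hands the job in; it is judged then, once.
The state is a dict: "time_s": time; "qpos": joint angles; "joint_vel": joint speeds; "tau": joint torques, N m; "ee_pos": TCP position; "eef_rot": TCP orientation; "force": force on the tool from outside, world axes, zero at the start; "moment": the same for the moment, N m; "grip_width": finger opening in m; "grip_force": force on a finger pad.
Only numpy, scipy, OpenCV 4.12 (cv2) and the standard library are available. Lean on these libraries where they do the work, as an engineer would, in place of code of your own. Each camera call takes 0.05 s, during which the arm holds its last target. There are 200 camera calls.

TASK

Lift the steel work holder out of its wooden storage block and mount it in the socket of the engraver's vise: lower the shank into the bore and, pressing only lightly, turn the holder until the tongue under it finds the hidden slot and it drops fully home, flange flat on the vise. Let go and leave it there; never force it down, and do not disturb the tools lying around.

Things in the scene. Friction and masses are not known exactly. Their poses are not given: they have to be found in the camera images.
- holder_grip (a point): Work holder, loose, 0.3-0.45 kg: steel block 40 (x) x 24 (y) x 36 mm high, small brass plaque on top (4 mm), round flange (52 mm across, 6 thick) below. This point: on its upright axis (z up), 24 mm above the flange's top, 12 mm below the block's top: grip here across the flats 24 mm apart (along y); fingertips reaching over 23 mm lower touch the flange.
- holder_seat (a point): The same holder: centre of its flange's underside, on its axis, 30 mm below holder_grip; same axes. Below it a round shank, 24 mm across, 13 mm long, with a chamfered foot. At the start the shank stands upright in the storage block, flange on the block's top.
- holder_tongue (a point): The same holder: middle of the lower end of the flat tongue under the shank, on the axis, 21 mm below holder_seat; same axes. The tongue is 22 mm long along x, 6 mm wide along y and stands 8 mm out of the shank; x runs along the long side of the steel block.
- vise: Engraver's vise, fixed: steel bowl 128 mm across on a dark wooden ring 144 mm across, with a round steel head 80 mm across, its flat top 105 mm above the bench. Origin: on its axis at bench height; z up; x runs along the two clamp screws that stick out of opposite sides of the head, to 66 mm from the axis, at most 97 mm above the bench.
- vise_mouth (a point): Centre of the mouth of the vise's socket, in the head's flat top; axes as the vise. The socket is a plain round bore 26.8 mm across. With the tongue across the slot below, the holder stands with its flange 7 mm above this face; fully home the flange lies on it. Until it is home it must never press on the vise with over 40 N, shocks included: go down at 10 to 15 mm/s.
- vise_ring (a point): On the bore's axis 14 mm below the mouth, at the top of a stiff ring with a straight slot through the axis, 8.5 mm wide, across the whole bore, deeper than the tongue. The slot's direction is new each time and not measured: 0.3 to 1.5 rad counterclockwise (seen from above) of the vise's x (these axes are the vise's). The ring stays put under light rubbing (slips at 0.6 N m); the tongue enters within about 0.1 rad, either way round.
- rack: The wooden storage block, fixed, 85 (x) x 130 (y) x 40 mm high, origin at the centre of its underside; the holder stands in its middle hole, 28 mm across and 30 mm deep; four small empty holes near the ends.
- graver_a: Bystander: graver lying on the bench, light wooden bulb handle 58 mm long and 30 mm thick with a thin steel blade 55 mm long; origin on the bench under the handle's round end.
- graver_b: Bystander: like it, slimmer dark handle 66 mm long.
- graver_c: Bystander: like it, short handle 52 mm long.
- stone: Bystander: grey sharpening stone lying flat, 45 x 130 x 20 mm; origin at the centre of its underside.
- loupe: Bystander: black eye loupe 40 mm across, 26 mm high; origin at the centre of its underside.
- jar: Bystander: glass jar 56 mm across, 70 mm high; origin at the centre of its underside.
- plate: Bystander: brass plate lying flat, 60 x 90 x 6 mm; origin at the centre of its underside.
Things that resemble listed ones, but are neither listed nor needed, are in the scene too. What is shaped like the part that bears holder_grip but black or red is not meant.

How it is judged:
On the way, in this order (a step that is already met when the one before it is completed fails the run):
1. the holder is lifted clear of the storage block (height (world z) of holder_seat above 0.075 m and contact force between holder and rack below 0.01 N), for 0.1 s.
2. its shank has entered the vise's socket (z of holder_seat in the frame of vise_mouth below 0.012 m and horizontal distance between holder_seat and vise_mouth below 0.004 m).
At the end, for the whole second after the job is handed in: The holder sits fully home in the vise: flange underside within 2 mm of the vise's top face, axis within 3 mm of the socket's, upright within 0.06 rad, at rest (under 10 mm/s) and released (z of holder_seat in the frame of vise_mouth between -0.003 and 0.002 m and horizontal distance between holder_seat and vise_mouth below 0.003 m and angle between holder_seat's own z axis and vertical below 0.06 rad and linear speed of holder below 0.01 m/s and contact force between holder and the fingers below 0.01 N); the robot touches nothing.
It fails at once if the holder is pressed against the vise with more than 40 N while it is not home (flange more than 3 mm above the vise's top) (contact force between holder and vise above 40 N and z of holder_seat in the frame of vise_mouth above 0.003 m).
It fails at once if a bystander is moved more than 20 mm (distance of any of graver_a, graver_b, graver_c, stone, loupe, jar, plate from where it was at the start of the episode above 0.02 m).
It also fails if it takes over 54 s, if anything falls off the work surface, if the arm or the gripper's body presses on something with over 40 N, if the wrist force passes 120 N, or if a joint passes its speed limit or range.

## Working session

There is one attempt and no reset: what is moved stays moved. The work goes in short steps, Python scripts to look and compute and a shell command to move; the robot and the scene stay as the last step left them, time stands still between calls to the robot, and variables do not carry over. Pictures are saved under pics/ and viewed, at most 10 in all, crops included, and the job is handed in when it is done.

```bash
mkdir -p pics; python3 - <<'E'
from station import ctrl
import cv2
o=ctrl.get_obs()
print({k:o[k] for k in('time_s','ee_pos','eef_rot','force','grip_width')},ctrl.tcp_to_grasp)
for n in("scene","top"):
    c=ctrl.camera(n); cv2.imwrite(f"pics/{n}0.png",c["img"]); print(n,c["intrinsics"].tolist(),c["R"].round(4).tolist(),c["t"].round(4).tolist())
E
```

```text
{'time_s': 0.0, 'ee_pos': array([0.15926722, 0.52640732, 0.40410268]), 'eef_rot': array([-3.14048994e+00, -6.95363856e-05,  2.84782289e+00]), 'force': array([ 0.34095679, -0.20038246,  0.26289997]), 'grip_width': 0.09411354160059834} 0.1804
scene [[391.8844786931329, 0.0, 317.153690950792], [0.0, 391.8844786931329, 197.89485002603496], [0.0, 0.0, 1.0]] [[-0.8435, 0.5368, -0.0197], [0.3681, 0.5509, -0.749], [-0.3912, -0.639, -0.6623]] [0.485, -0.1524, 1.0501]
top [[456.89658660725087, 0.0, 323.3791399349535], [0.0, 456.89658660725087, 201.47520892279428], [0.0, 0.0, 1.0]] [[0.021, -0.9998, 0.0047], [-0.9876, -0.0215, -0.1555], [0.1555, -0.0014, -0.9878]] [-0.0087, 0.602, 1.0184]
```

View pics/top0.png

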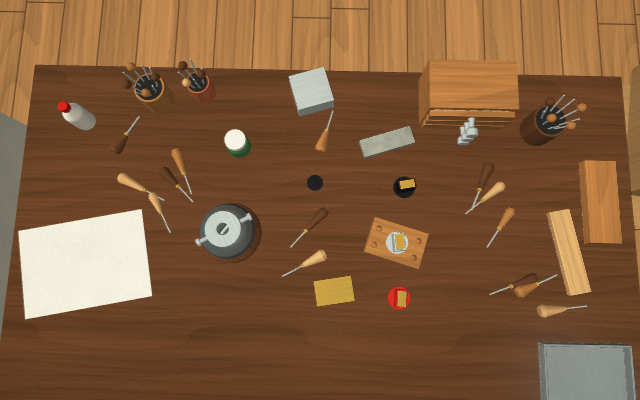

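View pics/scene0.png

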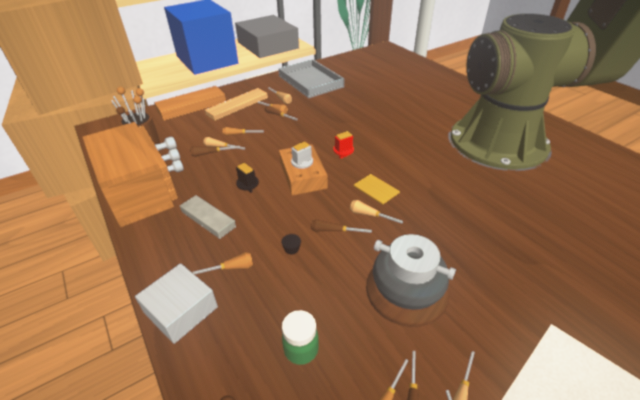

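The top view shows the vise head at about px (223,230), with its screws ending near (198,243) and (252,213). The rack is at (397,243) with the steel holder in it at (399,242). The black decoy is at (404,187) and the red one at (399,298). Next I'll measure these.

```bash
cat > h.py <<'E'
import numpy as np, cv2
from station import ctrl
from scipy.spatial.transform import Rotation as Rn
def ray(c,uv,z):
    K,R,t=[np.array(c[k]) for k in("intrinsics","R","t")]
    d=R.T@np.linalg.inv(K)@np.array([uv[0],uv[1],1.]); o=-R.T@t
    return o+d*(z-o[2])/d[2]
def proj(c,X):
    p=np.array(c["intrinsics"])@(np.array(c["R"])@np.array(X)+np.array(c["t"])); return p[:2]/p[2]
def delta(goal,yaw):
    "tool-frame shift (cm) and turn to bring grasp point to goal, tool y line along yaw (world), fingers down"
    o=ctrl.get_obs(); R=Rn.from_euler('xyz',o["eef_rot"]).as_matrix()
    tcp=np.array(goal)+[0,0,ctrl.tcp_to_grasp]
    best=None
    for k in (-1,0,1,2):
        a=yaw+k*np.pi; y=np.array([np.cos(a),np.sin(a),0]); z=np.array([0,0,-1.]); T=np.c_[np.cross(y,z),y,z]
        r=Rn.from_matrix(R.T@T).as_rotvec()
        if best is None or np.linalg.norm(r)<np.linalg.norm(best): best=r
    return (R.T@(tcp-o["ee_pos"])*100).round(2),best.round(3),o["ee_pos"].round(4),o["eef_rot"].round(3)
E
python3 - <<'E'
from h import *
c=ctrl.camera("top"); im=c["img"]
hsv=cv2.cvtColor(im,cv2.COLOR_BGR2HSV)
print("screws",ray(c,(198,243),.092).round(3),ray(c,(252,213),.092).round(3))
m=((hsv[...,1]<60)&(hsv[...,2]>120)).astype(np.uint8)
print("head rough",ray(c,(222.5,230),.105).round(3)); print("holder",ray(c,(400,241),.086).round(3))
a=cv2.resize(im[190:275,185:270],(400,400),interpolation=cv2.INTER_CUBIC);b=cv2.resize(im[210:275,360:435],(400,400*65//75),interpolation=cv2.INTER_CUBIC)
b=cv2.copyMakeBorder(b,0,400-b.shape[0],0,0,0); cv2.imwrite("pics/crop.png",np.hstack([a,b]))
print(delta([.5,-.1,.3],0))
E
```

```text
screws [0.497 0.278 0.092] [0.566 0.162 0.092]
head rough [0.525 0.223 0.105]
holder [ 0.511 -0.168  0.086]
(array([-50.75, -50.1 ,  -7.58]), array([-1.000e-03,  1.000e-03,  1.277e+00]), array([0.1593, 0.5264, 0.4042]), array([-3.141, -0.   ,  2.848]))
```

View pics/crop.png

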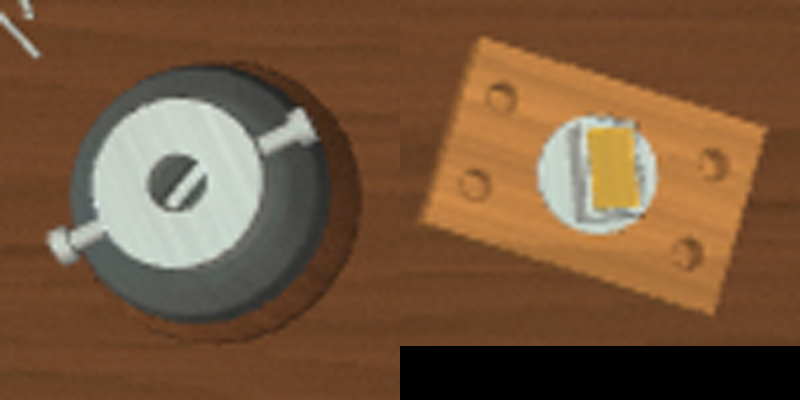

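The stripe in the bore suggests the slot lies roughly 0.35–0.4 rad CCW of the screws. The holder's long side runs about along world x. I'll move above the holder.

```bash
python3 -c "
from h import *
print(delta([.511,-.168,.23],1.63))"
```

```text
(array([-53.78, -56.28,  -0.57]), array([-0.001, -0.   , -0.353]), array([0.1593, 0.5264, 0.4042]), array([-3.141, -0.   ,  2.848]))
```

```bash
python3 -m jog '[[-3,-3,0,0,0,-0.05],[-6,-6.3,0,0,0,-0.1],[-9.5,-9.9,0,0,0,-0.15],[-13,-13.5,0,0,0,-0.2],[-16.5,-17.2,0,0,0,-0.25],[-20,-21,0,0,0,-0.3],[-23.5,-24.6,0,0,0,-0.35],[-26.8,-28.1,0,0,0,-0.35]]'; python3 -m jog '[[-3,-3,0,0,0,0],[-6.4,-5.8,0,0,0,0],[-10,-8.8,0,0,0,0],[-13.6,-12,0,0,0,0],[-17.2,-15.5,0,0,0,0],[-20.5,-18,0,0,0,0],[-22,-20,0,0,0,0],[-22,-20,0,0,0,0]]' ; python3 -c "
from h import *
print(delta([.511,-.168,.23],1.63), ctrl.get_obs()['qpos'])"
```

```text
time_s: 0.95
ee_pos: [0.3341, 0.1791, 0.4048]
eef_rot: [3.141, 0.0, -3.083]
force: [1.3, 0.2, 0.1]
grip_width: 0.0939
grip_force: 0.0
time_s: 1.75
ee_pos: [0.5661, -0.0084, 0.4036]
eef_rot: [-3.142, -0.001, -3.088]
force: [0.6, 0.5, -0.2]
grip_width: 0.0939
grip_force: 0.0
(array([  6.36, -15.64,  -0.67]), array([-0.   , -0.001, -0.005]), array([ 0.5661, -0.0084,  0.4036]), array([-3.142e+00, -1.000e-03, -3.088e+00])) [-7.95351429e-02  3.36929036e-01  1.47493998e+00 -2.74267765e-04
  1.33107267e+00 -1.70397723e+00]
```

```bash
python3 -m jog '[[1.5,-4,-0.2,0,0,0],[3.2,-8,-0.4,0,0,0],[5,-12,-0.6,0,0,0],[6.36,-15.6,-0.67,0,0,0],[6.36,-15.6,-0.67,0,0,0],[6.36,-15.6,-0.67,0,0,0]]'; python3 - <<'E'
from h import *
c=ctrl.camera("wrist"); cv2.imwrite("pics/w1.png",c["img"]); print(ctrl.get_obs()["qpos"].round(2), proj(c,[.511,-.168,.086]))
E
```

```text
time_s: 2.35
ee_pos: [0.5096, -0.1655, 0.4114]
eef_rot: [3.141, 0.0, -3.087]
force: [0.3, 0.1, 1.5]
grip_width: 0.0938
grip_force: 0.0
[-0.38  0.26  1.55  0.    1.33 -2.01] [319.91658981 197.75240399]
```

View pics/w1.png

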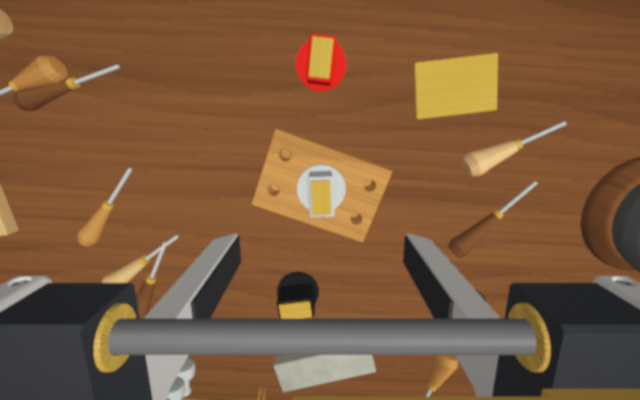

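The wrist view shows the holder at about px (321,190), its long side nearly vertical in the image. I'll measure the plaque and flange.

```bash
cat > hold.py <<'E'
from h import *
def meas(zoff=0.0):
    c=ctrl.camera("wrist"); im=c["img"]; hsv=cv2.cvtColor(im,cv2.COLOR_BGR2HSV); K=np.ones((3,3),np.uint8)
    g=np.array(proj(c,np.array([.511,-.168,.07])))
    roi=np.zeros(im.shape[:2],np.uint8); cv2.circle(roi,(int(g[0]),int(g[1])),70,255,-1)
    def big(m):
        cs,_=cv2.findContours(m&roi,cv2.RETR_EXTERNAL,cv2.CHAIN_APPROX_NONE); return max(cs,key=cv2.contourArea)
    st=big(cv2.inRange(hsv,(0,0,110),(180,60,255))); (x,y),(a,b),ang=cv2.fitEllipse(cv2.convexHull(st))
    print("flange",(round(x,1),round(y,1),round(a,1),round(b,1)),ray(c,(x,y),.046).round(4))
    pl=big(cv2.inRange(hsv,(18,120,120),(32,255,255))); r=cv2.minAreaRect(pl); bx=cv2.boxPoints(r)
    P=np.array([ray(c,p,.086)[:2] for p in bx]); e=[P[1]-P[0],P[2]-P[1]]; e.sort(key=np.linalg.norm)
    L=e[1]; print("plaque",r,P.mean(0).round(4),[np.linalg.norm(v).round(4) for v in e],"yaw",np.arctan(L[1]/L[0]).round(3))
    return c
if __name__=="__main__":
    c=meas(); cv2.imwrite("pics/x.png",c["img"])
    t=ctrl.camera("top"); h=cv2.cvtColor(t["img"],cv2.COLOR_BGR2HSV)
E
python3 hold.py
```

```text
flange (320.0, 190.3, 48.2, 54.1) [ 0.513  -0.1674  0.046 ]
plaque ((320.0, 197.0), (32.0, 18.0), 90.0) [ 0.5108 -0.1673] [np.float64(0.0168), np.float64(0.031)] yaw 0.06
```

```bash
python3 -m jog '[[-0.1,-0.1,2.5,0,0,0],[-0.2,-0.2,5,0,0,0],[-0.2,-0.2,7,0,0,0],[-0.2,-0.2,7,0,0,0],[-0.2,-0.2,7,0,0,0]]'; python3 hold.py;  python3 -c "
from h import *
im=cv2.imread('pics/x.png');cv2.imwrite('pics/w2.png',im)
print(delta([.512,-.1673,.07],1.63))"
```

```text
time_s: 3.0
ee_pos: [0.5124, -0.1668, 0.3419]
eef_rot: [3.142, 0.0, -3.084]
force: [0.3, -0.3, 0.3]
grip_width: 0.0942
grip_force: 0.0
flange (322.5, 207.1, 60.2, 71.3) [ 0.5147 -0.167   0.046 ]
plaque ((322.1972351074219, 215.93209838867188), (42.32615661621094, 23.42127227783203), 87.70938873291016) [ 0.5107 -0.1676] [np.float64(0.017), np.float64(0.0327)] yaw 0.103
(array([ 0.06, -0.01,  9.22]), array([-0.001,  0.002, -0.002]), array([ 0.5124, -0.1671,  0.3426]), array([-3.141e+00,  2.000e-03, -3.085e+00]))
```

View pics/w2.png

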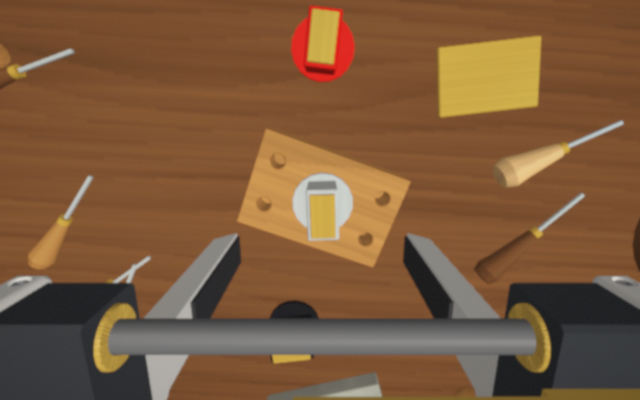

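The plaque is at px (322,216), and the block is turned about 0.1 rad in yaw. I'll trim the tool yaw, descend, and grip at the measured point.

```bash
python3 -m jog '[[0.05,-0.03,2,0,0,-0.04],[0.05,-0.03,4,0,0,-0.04],[0.05,-0.03,6,0,0,-0.04],[0.05,-0.03,7.7,0,0,-0.04],[0.05,-0.03,8.7,0,0,-0.04],[0.05,-0.03,9.2,0,0,-0.04],[0.05,-0.03,9.2,0,0,-0.04],[0.05,-0.03,9.2,0,0,-0.04]]'; python3 -m jog '[[0,0,0,0,0,0],[0,0,0,0,0,0],[0,0,0,0,0,0],[0,0,0,0,0,0],[0,0,0,0,0,0],[0,0,0,0,0,0],[0,0,0,0,0,0]]' 0 25
```

```text
time_s: 3.9
ee_pos: [0.5118, -0.1679, 0.2502]
eef_rot: [-3.141, 0.001, -3.045]
force: [-0.3, -0.2, 0.1]
grip_width: 0.0939
grip_force: 0.0
time_s: 4.6
ee_pos: [0.5116, -0.1678, 0.2493]
eef_rot: [3.142, -0.0, -3.045]
force: [-0.1, 0.0, 0.0]
grip_width: 0.0414
grip_force: 0.0
```

```bash
python3 -m jog '[[0,0,0,0,0,0],[0,0,0,0,0,0],[0,0,0,0,0,0],[0,0,0,0,0,0],[0,0,0,0,0,0],[0,0,0,0,0,0]]' 0 30
```

```text
time_s: 5.2
ee_pos: [0.5116, -0.1677, 0.2493]
eef_rot: [3.141, -0.0, -3.045]
force: [-0.7, 2.6, 0.4]
grip_width: 0.024
grip_force: 30.0
```

```bash
python3 -m jog '[[0,0,-0.5,0,0,0],[0,0,-1.5,0,0,0],[0,0,-3,0,0,0],[0,0,-5,0,0,0],[0,0,-7,0,0,0],[0,0,-9,0,0,0],[0,0,-11,0,0,0],[0,0,-12,0,0,0]]'; python3 - <<'E'
from h import *
c=ctrl.camera("wrist"); o=ctrl.get_obs(); t=ctrl.camera("top"); print(o["force"].round(2),o["grip_width"],o["ee_pos"],o["time_s"])
cv2.imwrite("pics/w3.png",np.hstack([c["img"][120:400,160:500],cv2.resize(t["img"][170:300,170:290],(258,280),interpolation=cv2.INTER_CUBIC)]))
print(delta([.525,.223,.27],1.673-0),o["qpos"].round(3))
E
```

```text
time_s: 6.0
ee_pos: [0.5115, -0.1679, 0.3716]
eef_rot: [-3.14, 0.002, -3.045]
force: [-0.3, -0.2, -4.4]
grip_width: 0.0238
grip_force: 30.0
[ 0.62 -0.28 -1.79] 0.02364510067782525 [ 0.51165313 -0.16788905  0.3723669 ] 6.05
(array([-5.11, 38.77, -8.  ]), array([-0.001,  0.002, -0.006]), array([ 0.5116, -0.1679,  0.3708]), array([-3.140e+00,  2.000e-03, -3.045e+00])) [-0.385  0.302  1.595 -0.     1.24  -2.052]
```

View pics/w3.png

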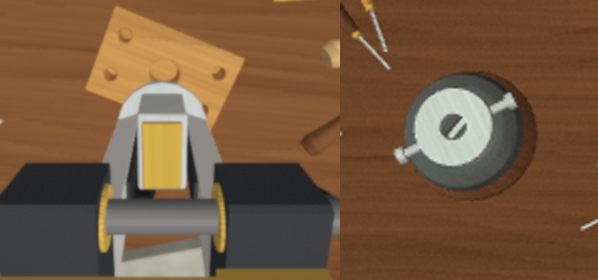

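The holder is gripped and clear of the rack. Next I'll measure its offset in hand, plus the vise centre, vise axis and slot stripe.

```bash
cat > vis.py <<'E'
from h import *
def vise(c,cen,big=1):
    im=c["img"]; hsv=cv2.cvtColor(im,cv2.COLOR_BGR2HSV)
    g=proj(c,[*cen,.105]); sc=np.linalg.norm(proj(c,[cen[0],cen[1]+.01,.105])-g)/10 # px/mm
    roi=np.zeros(im.shape[:2],np.uint8); cv2.circle(roi,tuple(int(round(v)) for v in g),int(46*sc),255,-1)
    m=cv2.inRange(hsv,(0,0,150),(180,60,255))&roi
    # back-project bright pixels; edge circle of head via contour pts filtered robustly
    cs,_=cv2.findContours(m,cv2.RETR_EXTERNAL,cv2.CHAIN_APPROX_NONE); k=max(cs,key=cv2.contourArea)[:,0,:]
    P=np.array([ray(c,p,.105)[:2] for p in k]); q=np.array(cen,float)
    from scipy.optimize import least_squares
    f=lambda s:np.hypot(P[:,0]-s[0],P[:,1]-s[1])-s[2]
    s=least_squares(f,[*q,.04],loss="soft_l1",f_scale=.0007).x
    print("head circle",s.round(4))
    # bore: dark pixels inside 20 mm
    yy,xx=np.mgrid[0:im.shape[0],0:im.shape[1]]; g2=proj(c,[s[0],s[1],.105])
    near=np.hypot(xx-g2[0],yy-g2[1])<22*sc
    d=(near&(m==0)).astype(np.uint8); cs,_=cv2.findContours(d,cv2.RETR_EXTERNAL,cv2.CHAIN_APPROX_NONE); k=max(cs,key=cv2.contourArea)
    (x,y),(a,b),_=cv2.fitEllipse(cv2.convexHull(k)); print("bore",ray(c,(x,y),.105)[:2].round(4),(a/sc,b/sc))
    return s,sc
if __name__=="__main__":
    t=ctrl.camera("top"); s,sc=vise(t,(.525,.223))
    # slot stripe: gray local values back-projected onto the ring plane
    im=t["img"]; g=proj(t,[s[0],s[1],.091]); gray=cv2.cvtColor(im,cv2.COLOR_BGR2GRAY)
    x0,y0=int(g[0]),int(g[1]); print(g); print(gray[y0-9:y0+10,x0-9:x0+10])
    c=ctrl.camera("wrist"); o=ctrl.get_obs(); im=c["img"]; hsv=cv2.cvtColor(im,cv2.COLOR_BGR2HSV)
    z=o["ee_pos"][2]-.1804+.016
    m=cv2.inRange(hsv,(18,120,120),(32,255,255)); m[:200]=0; m[318:]=0; m[:,:290]=0; m[:,360:]=0
    cs,_=cv2.findContours(m,cv2.RETR_EXTERNAL,cv2.CHAIN_APPROX_NONE); r=cv2.minAreaRect(max(cs,key=cv2.contourArea)); print(r)
    P=np.array([ray(c,p,z)[:2] for p in cv2.boxPoints(r)]); print("plaque",P.mean(0).round(4),P.round(4).tolist(),o["ee_pos"])
E
python3 vis.py
```

```text
head circle [0.5287 0.2237 0.0385]
bore [0.5285 0.2238] (np.float64(25.277202276861242), np.float64(26.922222441668833))
[223.52267002 229.01426916]
[[201 205 206 207 210 207 206 207 208 212 208 209 210 207 207 207 205 214
  212]
 [204 205 205 206 209 209 205 205 206 211 210 209 208 211 206 206 205 211
  214]
 [205 203 203 207 204 209 204 184 176 192 207 207 207 210 209 206 207 205
  214]
 [210 202 203 205 201 161 109 107  99  94  92 143 202 210 209 207 211 204
  211]
 [209 206 203 199 150 108 103  93  88  88  86  73  89 206 210 208 205 206
  207]
 [207 210 201 167 102  99  88  88  88  87  75  78 177 210 220 210 206 208
  205]
 [206 210 190 103 101  87  86  87  89  84  72 143 213 206 208 208 208 208
  205]
 [203 204 169  98  97  89  88  87  83  72 140 206 211 199 133 210 210 207
  208]
 [203 202 145  97  91  86  88  85  74 112 203 204 200 115 113 210 210 206
  206]
 [204 203 142  95  91  86  85  70 111 206 202 196 141  85 111 210 210 208
  205]
 [201 197 143  90  89  87  74  77 172 204 195 138  88  93 137 207 209 210
  208]
 [201 200 189  87  85  74  79 172 203 198 168  88  90 106 185 208 208 211
  210]
 [204 202 199 138  83  75 136 204 200 165  89  88 101 158 208 210 206 209
  212]
 [205 202 202 197 129  85 143 201 196 114  92  98 155 205 206 210 208 207
  208]
 [206 203 202 204 204 164 109 124 115  94 144 157 206 205 205 208 210 205
  208]
 [206 206 200 204 206 207 208 198 199 202 207 208 207 207 206 204 210 204
  207]
 [203 206 204 201 204 207 211 203 201 201 204 207 209 205 206 205 206 208
  206]
 [206 204 207 200 201 203 208 206 201 201 202 205 207 207 203 207 204 210
  205]
 [206 205 207 203 200 203 207 208 203 201 202 205 208 208 207 205 205 207
  207]]
((321.9999694824219, 275.5), (37.99999237060547, 64.99998474121094), 0.0)
plaque [ 0.5121 -0.1687] [[0.53, -0.1764], [0.496, -0.1791], [0.4943, -0.1615], [0.5282, -0.1578]] [ 0.51145294 -0.16777485  0.36869233]
```

The slot stripe lies at about -0.66 rad world yaw, roughly 0.37 rad from the vise's x. The vise centre is about (0.5286, 0.2237). I'll go next to the vise with the tool already turned to that yaw and look from close by.

```bash
python3 -c "
from h import *
print(delta([.576,.187,.195],-.66+1.5708))"
```

```text
(array([-9.83, 34.69, -0.66]), array([ 0.   , -0.001,  0.756]), array([ 0.5115, -0.1678,  0.3687]), array([ 3.141e+00, -1.000e-03, -3.045e+00]))
```

```bash
python3 -m jog '[[-0.6,2,-0.1,0,0,0.1],[-1.7,6,-0.3,0,0,0.2],[-3,10.5,-0.6,0,0,0.3],[-4.2,15,-0.6,0,0,0.4],[-5.5,19.5,-0.6,0,0,0.5],[-6.7,23.5,-0.6,0,0,0.58],[-7.7,27.5,-0.6,0,0,0.65],[-8.7,31,-0.6,0,0,0.72]]';  python3 -c "
from h import *
print(delta([.576,.187,.195],-.66+1.5708))"
```

```text
time_s: 7.0
ee_pos: [0.5683, 0.1512, 0.3739]
eef_rot: [-3.14, -0.001, 2.516]
force: [0.5, -0.7, -3.8]
grip_width: 0.024
grip_force: 30.0
(array([ 1.48,  3.35, -0.15]), array([-0.001, -0.001,  0.034]), array([0.5683, 0.1512, 0.3739]), array([-3.140e+00, -1.000e-03,  2.516e+00]))
```

```bash
python3 -m jog '[[0.8,2,-0.1,0,0,0.035],[1.4,3.2,-0.1,0,0,0.035],[1.4,3.2,-0.1,0,0,0.035],[1.4,3.2,-0.1,0,0,0.035],[1.4,3.2,-0.1,0,0,0.035]]'; python3 - <<'E'
from h import *
from vis import vise
c=ctrl.camera("wrist"); cv2.imwrite("pics/w4.png",c["img"]); vise(c,(.5286,.2237)); print(ctrl.get_obs()["ee_pos"],ctrl.get_obs()["qpos"].round(2))
vise(ctrl.camera("scene"),(.5286,.2237))
E
```

```text
time_s: 7.5
ee_pos: [0.5758, 0.1821, 0.3762]
eef_rot: [-3.141, -0.0, 2.482]
force: [-0.6, 0.4, -2.7]
grip_width: 0.0239
grip_force: 30.0
head circle [0.5294 0.2231 0.0395]
bore [0.531  0.2261] (np.float64(18.411178833965344), np.float64(23.464730229776528))
[0.57577567 0.18213171 0.37634707] [ 0.25  0.44  1.39 -0.    1.31 -0.67]
head circle [0.5318 0.2267 0.0422]
bore [0.5301 0.2269] (np.float64(15.916961936203935), np.float64(24.166169494808262))
```

View pics/w4.png

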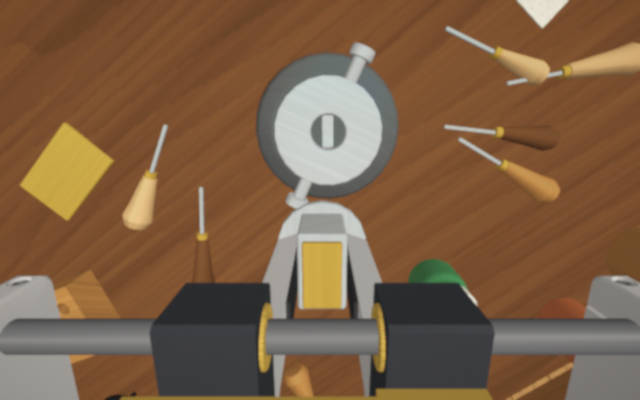

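The wrist view shows the bore at px (328,131) with the slot vertical in the image, so it is aligned with the tool's x. The holder is at px (322,275). I'll work out the relative offset.

```bash
python3 - <<'E'
from h import *
c=ctrl.camera("wrist"); im=c["img"]; hsv=cv2.cvtColor(im,cv2.COLOR_BGR2HSV); gray=cv2.cvtColor(im,cv2.COLOR_BGR2GRAY)
o=ctrl.get_obs(); e=o["ee_pos"]; R=Rn.from_euler('xyz',o["eef_rot"]).as_matrix(); z=e[2]-.1804+.016
def loc(p): return (R.T@(np.r_[p[:2],0]-np.r_[e[:2],0]))[:2]*1000
# bore
near=np.zeros_like(gray); cv2.circle(near,(328,131),26,255,-1)
m=cv2.inRange(gray,0,150)&near; k=max(cv2.findContours(m,cv2.RETR_EXTERNAL,cv2.CHAIN_APPROX_NONE)[0],key=cv2.contourArea)
el=cv2.fitEllipse(cv2.convexHull(k)); print(el, ray(c,el[0],.105).round(4),"tool mm",loc(ray(c,el[0],.105)).round(1))
s=cv2.inRange(gray,150,255); cv2.circle(near,(0,0),0,0); n2=np.zeros_like(gray); cv2.circle(n2,(328,131),17,255,-1)
k=max(cv2.findContours(s&n2,cv2.RETR_EXTERNAL,cv2.CHAIN_APPROX_NONE)[0],key=lambda q:-abs(q[:,0].mean(0)-[328,131]).sum() if len(q)>8 else -1e9)
r=cv2.minAreaRect(k); B=[ray(c,p,.091)[:2] for p in cv2.boxPoints(r)]; L=max([B[1]-B[0],B[2]-B[1]],key=np.linalg.norm); print("slot",r,"yaw",np.arctan(L[1]/L[0]))
# head
_,_,vv=cv2.split(hsv); n=np.zeros_like(gray); cv2.circle(n,(328,131),57,255,-1)
for nm,lo,hi in(("plaque",(18,120,120),(32,255,255)),):
    m=cv2.inRange(hsv,lo,hi); m[:200]=0; m[309:]=0; m[:,:290]=0; m[:,360:]=0
    k=max(cv2.findContours(m,cv2.RETR_EXTERNAL,cv2.CHAIN_APPROX_NONE)[0],key=cv2.contourArea); x,y,w,h=cv2.boundingRect(k); print(x,y,w,h)
    for p in((x+w/2,y),(x+w/2,y+h),(x,y+h/2),(x+w,y+h/2)): print(loc(ray(c,p,z)).round(1))
print("col x=322 sat/val",[(i,int(gray[i,322]),int(hsv[i,322,1])) for i in range(196,248,2)], [(i,int(gray[i,322]),int(hsv[i,322,1])) for i in range(300,322,2)])
print(loc(ray(c,(322,205),z-.040)), e, o["eef_rot"])
E
```

```text
((330.70562744140625, 131.4820098876953), (28.491233825683594, 33.46482849121094), 6.301070690155029) [0.5307 0.2251 0.105 ] tool mm [61.8  6.1]
slot ((326.5, 131.0), (11.0, 34.0), 0.0) yaw -0.6619580464666985
303 242 39 67
[16.8 -0.3]
[-18.2  -0.3]
[-0.2 -9.6]
[-0.2  9. ]
col x=322 sat/val [(196, 77, 16), (198, 89, 126), (200, 127, 62), (202, 173, 4), (204, 199, 6), (206, 201, 6), (208, 201, 6), (210, 201, 5), (212, 194, 5), (214, 159, 6), (216, 149, 7), (218, 149, 5), (220, 152, 7), (222, 150, 7), (224, 149, 7), (226, 150, 7), (228, 151, 7), (230, 153, 7), (232, 155, 8), (234, 185, 7), (236, 199, 6), (238, 199, 6), (240, 189, 9), (242, 150, 122), (244, 166, 167), (246, 170, 165)] [(300, 168, 165), (302, 168, 166), (304, 168, 164), (306, 164, 164), (308, 137, 131), (310, 98, 146), (312, 92, 157), (314, 88, 160), (316, 84, 160), (318, 76, 103), (320, 75, 7)]
[23.7010284  -0.46727837] [0.57578152 0.18241999 0.37650171] [3.14149412e+00 1.86059821e-04 2.48196099e+00]
```

```bash
python3 - <<'E'
from h import *
c=ctrl.camera("wrist"); im=c["img"]; gray=cv2.cvtColor(im,cv2.COLOR_BGR2GRAY)
o=ctrl.get_obs(); e=o["ee_pos"]; R=Rn.from_euler('xyz',o["eef_rot"]).as_matrix()
def loc(p): return (R.T@(np.r_[p[:2],0]-np.r_[e[:2],0]))[:2]*1000
print(gray[131,300:360]); print(gray[110:154,320])
from scipy.optimize import least_squares
def radial(c0,r0,r1,z,sign,skip):
    g=gray.astype(np.float32); pts=[]
    for a in np.arange(0,2*np.pi,.05):
        rr=np.arange(r0,r1,.25); xs=(c0[0]+rr*np.cos(a)).astype(np.float32); ys=(c0[1]+rr*np.sin(a)).astype(np.float32)
        v=cv2.GaussianBlur(cv2.remap(g,xs[None],ys[None],1),(9,1),0)[0]; d=np.gradient(v)*sign; i=d.argmax()
        if d[i]>2: pts.append(loc(ray(c,(xs[i],ys[i]),z)))
    P=np.array(pts); s=least_squares(lambda s:np.hypot(P[:,0]-s[0],P[:,1]-s[1])-s[2],[*P.mean(0),20],loss="soft_l1",f_scale=.4).x
    print(len(P),s.round(2))
radial((328,131),12,24,.105,1,0); radial((328,131),44,62,.105,-1,0)
print(loc(ray(c,(327,131),.091)),loc(ray(c,(327,131),.075)))
E
```

```text
[208 206 205 205 205 205 205 205 199 182 153 123 109 106 107 107 107 108
 108 108 121 156 188 202 204 205 204 204 204 204 203 194 169 134 112 107
 107 106 108 107 106 107 108 111 122 152 183 199 203 204 204 204 204 204
 203 204 204 205 205 206]
[209 208 206 197 178 152 131 123 121 122 121 121 122 121 122 121 120 120
 121 121 121 121 120 119 117 116 115 116 114 114 115 115 116 115 116 118
 131 152 174 191 204 209 209 209]
126 [61.7   3.77 13.09]
121 [61.38  3.54 39.65]
[61.45713492  3.57982045] [60.7285787   3.82783283]
```

```bash
python3 -m jog '[[2,0.15,0,0,0,0],[4,0.3,0,0,0,0],[5.5,0.39,0,0,0,0],[6.17,0.39,0,0,0,0],[6.17,0.39,1,0,0,0],[6.17,0.39,2.4,0,0,0],[6.17,0.39,3.1,0,0,0],[6.17,0.39,3.1,0,0,0]]'; python3 -m jog '[[0,0,0,0,0,0],[0,0,0,0,0,0]]'; python3 -c "
from h import *
o=ctrl.get_obs();print(delta([.5295,.2233,.135],-.66+1.5708),o['force'],o['moment'])"
```

```text
time_s: 8.5
ee_pos: [0.5295, 0.2237, 0.3434]
eef_rot: [-3.139, -0.002, 2.482]
force: [0.8, -0.2, -3.9]
grip_width: 0.0238
grip_force: 30.0
time_s: 8.7
ee_pos: [0.5296, 0.224, 0.3457]
eef_rot: [3.141, 0.0, 2.483]
force: [-0.4, -0.1, -3.5]
grip_width: 0.0238
grip_force: 30.0
(array([-0.04, -0.06,  3.03]), array([0.   , 0.   , 0.001]), array([0.5296, 0.224 , 0.3457]), array([3.141, 0.   , 2.483])) [-0.43236177 -0.1310693  -3.45103347] [-0.05701964  0.00897228 -0.04076636]
```

```bash
python3 -m jog '[[0,-0.04,0.12,0,0,0],[0,-0.04,0.24,0,0,0],[0,-0.04,0.36,0,0,0],[0,-0.04,0.48,0,0,0],[0,-0.04,0.6,0,0,0],[0,-0.04,0.72,0,0,0],[0,-0.04,0.84,0,0,0],[0,-0.04,0.96,0,0,0]]' 0 20;  python3 -m jog '[[0,0,0.12,0,0,0],[0,0,0.24,0,0,0],[0,0,0.36,0,0,0],[0,0,0.48,0,0,0]]'
```

```text
time_s: 9.5
ee_pos: [0.5291, 0.2238, 0.3357]
eef_rot: [3.142, 0.0, 2.483]
force: [-0.5, -0.2, -3.7]
grip_width: 0.0241
grip_force: 20.0
time_s: 9.9
ee_pos: [0.5291, 0.2238, 0.3309]
eef_rot: [3.142, 0.0, 2.483]
force: [-0.0, 0.6, -3.2]
grip_width: 0.0237
grip_force: 20.0
```

The tongue is in the bore without contact. Next is shank entry.

```bash
python3 -m jog '[[0,0,0.12,0,0,0],[0,0,0.24,0,0,0],[0,0,0.36,0,0,0]]';  python3 -m jog '[[0,0,0.1,0,0,0],[0,0,0.2,0,0,0],[0,0,0.2,0,0,0]]'
```

```text
time_s: 10.2
ee_pos: [0.5291, 0.2238, 0.3273]
eef_rot: [3.142, 0.0, 2.483]
force: [-0.0, 0.8, -3.7]
grip_width: 0.0238
grip_force: 20.0
time_s: 10.5
ee_pos: [0.5291, 0.2238, 0.3252]
eef_rot: [-3.142, 0.0, 2.483]
force: [0.0, -0.5, -3.2]
grip_width: 0.0236
grip_force: 20.0
```

```bash
python3 -m jog '[[0,0,0.1,0,0,0],[0,0,0.2,0,0,0],[0,0,0.3,0,0,0]]';  python3 -m jog '[[0,0,0.1,0,0,0],[0,0,0.2,0,0,0]]'
```

```text
time_s: 10.8
ee_pos: [0.5291, 0.2238, 0.3223]
eef_rot: [3.142, 0.0, 2.483]
force: [0.7, 0.1, -3.1]
grip_width: 0.0243
grip_force: 20.0
time_s: 11.0
ee_pos: [0.5291, 0.2238, 0.3203]
eef_rot: [3.142, 0.0, 2.483]
force: [0.4, -0.7, -3.2]
grip_width: 0.0235
grip_force: 20.0
```

```bash
python3 -m jog '[[0,0,0.1,0,0,0],[0,0,0.2,0,0,0]]';  python3 -m jog '[[0,0,0.1,0,0,0],[0,0,0.15,0,0,0]]'; python3 -m jog '[[0,0,0.1,0,0,0]]'
```

```text
time_s: 11.2
ee_pos: [0.5291, 0.2238, 0.3183]
eef_rot: [3.142, 0.0, 2.483]
force: [1.3, -1.3, -3.1]
grip_width: 0.0236
grip_force: 20.0
time_s: 11.4
ee_pos: [0.5291, 0.2238, 0.3168]
eef_rot: [-3.142, 0.0, 2.483]
force: [1.5, -0.6, -3.4]
grip_width: 0.0241
grip_force: 20.0
time_s: 11.5
ee_pos: [0.5291, 0.2238, 0.3159]
eef_rot: [3.141, 0.0, 2.483]
force: [0.5, -1.3, -2.6]
grip_width: 0.0238
grip_force: 20.0
```

```bash
python3 -m jog '[[0,0,0.05,0,0,0],[0,0,0.05,0,0,0]]';python3 -m jog '[[0,0,0.05,0,0,0],[0,0,0.05,0,0,0]]'
```

```text
time_s: 11.7
ee_pos: [0.5291, 0.2238, 0.3153]
eef_rot: [-3.142, 0.0, 2.483]
force: [2.1, -0.4, -4.2]
grip_width: 0.0241
grip_force: 20.0
time_s: 11.9
ee_pos: [0.5291, 0.2238, 0.3149]
eef_rot: [3.142, 0.0, 2.483]
force: [0.8, -0.3, -3.3]
grip_width: 0.0239
grip_force: 20.0
```

```bash
python3 -m jog '[[0,0,0.05,0,0,0],[0,0,0.05,0,0,0]]';python3 -m jog '[[0,0,0.05,0,0,0],[0,0,0.05,0,0,0]]'; python3 - <<'E'
from h import *
c=ctrl.camera("wrist"); s=ctrl.camera("scene"); g=proj(s,[.529,.224,.12]).astype(int)
b=cv2.resize(s["img"][g[1]-50:g[1]+50,g[0]-50:g[0]+50],(400,400),interpolation=cv2.INTER_CUBIC)
cv2.imwrite("pics/w5.png",np.hstack([c["img"][:,120:520],b]))
E
```

```text
time_s: 12.1
ee_pos: [0.5291, 0.2238, 0.3144]
eef_rot: [3.142, 0.0, 2.483]
force: [0.2, -1.9, -2.6]
grip_width: 0.0237
grip_force: 20.0
time_s: 12.3
ee_pos: [0.5291, 0.2238, 0.3143]
eef_rot: [3.141, 0.0, 2.483]
force: [-0.5, -2.9, 4.1]
grip_width: 0.024
grip_force: 20.0
```

View pics/w5.png

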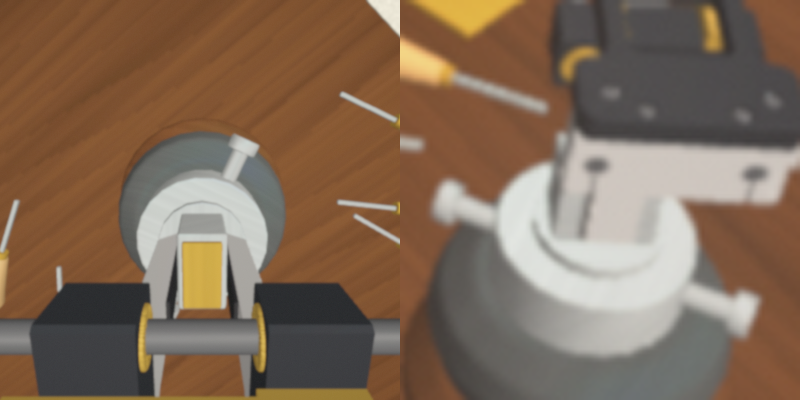

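The contact force rose right at the home height, and the picture shows the flange lying flat on the head. I'll release and retreat.

```bash
python3 -m jog '[[0,0,0,0,0,0],[0,0,0,0,0,0],[0,0,0,0,0,0],[0,0,0,0,0,0],[0,0,0,0,0,0],[0,0,0,0,0,0],[0,0,0,0,0,0]]' 60; python3 -m jog '[[0,0,-0.5,0,0,0],[0,0,-2,0,0,0],[0,0,-5,0,0,0],[0,0,-8,0,0,0],[-1.5,0,-10,0,0,0],[-4,0,-10,0,0,0],[-6,0,-10,0,0,0],[-6,0,-10,0,0,0]]'; python3 - <<'E'
from h import *
c=ctrl.camera("wrist"); s=ctrl.camera("scene"); g=proj(s,[.529,.224,.12]).astype(int)
b=cv2.resize(s["img"][g[1]-50:g[1]+50,g[0]-50:g[0]+50],(400,400),interpolation=cv2.INTER_CUBIC)
cv2.imwrite("pics/w6.png",np.hstack([c["img"][:,120:520],b]))
E
```

```text
time_s: 13.1
ee_pos: [0.5291, 0.2238, 0.3138]
eef_rot: [-3.142, -0.0, 2.483]
force: [-0.1, -0.2, -0.1]
grip_width: 0.0561
grip_force: 0.0
time_s: 13.9
ee_pos: [0.5776, 0.1857, 0.4139]
eef_rot: [3.142, 0.0, 2.481]
force: [-0.5, -0.0, 0.0]
grip_width: 0.0566
grip_force: 0.0
```

View pics/w6.png

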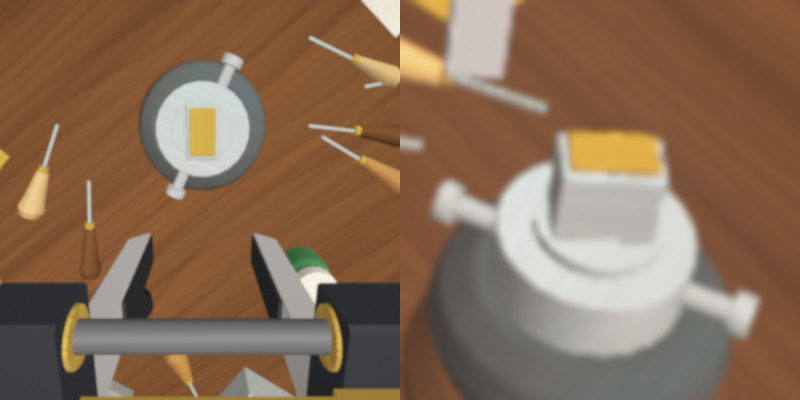

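The holder stands upright in the vise with its flange on the head, and the gripper is well clear.

```bash
python3 -c "
from station import ctrl
print(ctrl.hand_in())"
```

```text
the job is handed in; nothing more can be done
None
```

The holder is mounted in the vise with its flange flat on the head, released with the gripper clear, and the job is handed in at about 14 s; hand-in returned no verdict.

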